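# Close up the loaded glass kiln and start it

### The arm

A 6-joint arm with a two-finger parallel gripper is mounted at the origin on the work surface. World frame = base frame: x ahead of the robot, y to its left, z up, the work surface at z = 0. Lengths are in m, angles in rad, forces in N, time in s.
With the tool pointing down it reaches from about 0.25 to 0.725 m from the base axis. Payload 4 kg.
Tool frame: the origin (TCP) lies on the centre line of the jaws, within the pads' length; the fingertips stand 17 mm ahead of it and the grasp point (between the pads) lies 2 mm behind it; z points along the fingers, y is the line along which they close (so a half turn about z gives the same grasp; the last joint's range is limited). The gripper opens to 85 mm and grips with 20 to 120 N. Pads are 22 mm wide; open, the fingers measure 114 mm over their backs; the gripper's body (76 mm by 85 mm) begins 54 mm behind the grasp point. The pads swing forward as they close: fully open they stand 13 mm farther back than shut.
Start: joints at [1.173, 0.241, 0.005, 1.335, 0, 1.571], TCP at [0.194, 0.461, 0.248] pointing down, gripper open.
Joint ranges: [-2.72, 2.72], [-1.05, 1.87], [-1.09, 1.28], [-1.99, 2.15], [-1.42, 1.44], [-3.14, 3.14]. Speed limits (rad/s): [2.79, 2.79, 3.14, 3.14, 3.14, 3.14].

### API

Orientations are given as a unit quaternion [x, y, z, w].
In Python, from workcell import bot, camera, get_calibration gives the robot as it stands.
- The arm moves only by the tool apply_moves, never from a script. Its argument "steps" is a list of rows, each a list of 3 entries, a list of its own where there are three numbers: the shift along the tool's x, y, z as a fraction of full scale, then the turn, a rotation vector about the tool's x, y, z as a fraction of full scale, then the opening, from 0 (shut) to 1 (fully open). A call has exactly 8 rows; each row shifts and turns the commanded pose from where the row before left it, along the tool's axes as they then stand; what a row does not reach is not made up. Full scale, the value 1, is 20 cm for a shift and pi rad for a turn. A row lasts 1/12 s, in which the tool goes at most 41.7 mm and 7.16 degrees, less where a joint would pass 70% of its speed; a pose out of reach is approached as far as the arm can. A call with a number of a shift or a turn outside -1 to 1 is refused whole. A call with a gripper value outside its range is refused whole. The fingers move at their own pace and stop on an object; the grip force is fixed at half the most. Time passes only in rows, so rows that do not move let the fingers close, or fill a call up. It gives the time, the measured TCP pose, the force, the opening and the grip force at its end, in the units of the state.
- bot.get_obs(): the state, without advancing time (a new reading comes with each control period).
- camera(name): name is "side" or "top"; returns (picture, depth): 400x640x3 uint8, red, green, blue; 400x640 float32, m along the optical axis (not along the pixel's ray), 0 where there is no reading.
- get_calibration(name): a dict with "fov_y" (degrees; the focal length in pixels is half the picture's height over the tangent of half this angle, whatever the lens; pixels are square), "cx", "cy" (the principal point, pixels), "rvec" (rotation vector, rad) and "tvec" (3), from world to camera coordinates, as OpenCV has them. Camera axes: x right, y down, z forward; pixel columns grow to the right and rows downward; lengths in m; the calibration is good to about 2 mm. A picture is of the moment at which its call begins. get_calibration takes no time and is no camera call.
- bot.job_done(): hands the job in; it is judged then, once.
The state is a dict: "clock": time; "joint_pos": joint angles; "joint_vel": joint speeds; "tau": joint torques, N m; "eef_pos": TCP position; "tool_rot": TCP orientation; "ft_force": force on the tool from outside, world axes, zero at the start; "ft_torque": the same for the moment, N m; "grip_width": finger opening in m; "grasp_force": force on a finger pad.
Only numpy, scipy, OpenCV 4.12 (cv2) and the standard library are available. Lean on these libraries where they do the work, as an engineer would, in place of code of your own. Each camera call takes 0.05 s, during which the arm holds its last target. There are 200 camera calls.

### The job

The small bench kiln is loaded for annealing: with the fingertips push its drawer all the way in, then swing the blue door fully shut, then press the green start button on the grey controller all the way down and let go. The little amber bottle in the drawer must ride in standing and untouched; pick nothing up, never bring the door round while the drawer is still out, and leave the dish, paperweight and rod pot where they stand.

Things in the scene. Friction and masses are not known exactly. Their poses are not given: they have to be found in the camera images.
- kiln: Fixed steel bench kiln, 220 deep (x) x 240 wide (y) x 147 mm high. Origin at the centre of its underside, on the bench; its own -x axis points out of its front (front plane at own x = -110 mm), +x is the way the drawer goes in, z up. Its yaw and place vary.
- drawer (a joint): How far the drawer stands out of the kiln, m: 0 = fully home (hard stop), up to 0.11; starts at 0.055 to 0.10. It slides along the kiln's own x with about 2 N of friction and stays where it is left. The drawer is a pale tray 160 wide and 170 mm deep, 7 mm floor with its top 52 mm above the bench, behind a flat terracotta-coloured front 160 mm wide, 60 mm high (45 to 105 mm above the bench), 12 mm thick, that ends flush with the kiln's front plane.
- drawer_front (a point): Point on the outer face of the drawer front, on its centre line, 95 mm above the bench (10 mm below the top edge of the front). Moves with the drawer; its axes are the kiln's.
- door (a joint): Opening angle of the door, rad: 0 = fully shut against the kiln's front (hard stop), starts at 1.3 to 1.55, limit 1.8; a stiff hinge (about 0.12 N m friction), it stays where it is left. Blue panel 240 mm wide, 110 mm high (30 to 140 mm above the bench), 20 mm thick, upright hinge on the left edge of the kiln's front as seen facing the front from outside (kiln's own +y side, 113 mm in front of its centre).
- door_hinge (a point): Point on the door's hinge axis, 95 mm above the bench. Its axes turn with the door: own -y runs from the hinge along the door to its free edge (240 mm), own -x points out of the outer face, which lies 20 mm from the hinge axis along own -x. With the door shut its axes equal the kiln's; opening by q turns it by -q about z.
- door_push (a point): Point on the outer face of the door 140 mm from the hinge axis along the door, 95 mm above the bench; a place to push. Moves and turns with the door. A black knob of 24 mm diameter stands 30 mm out of the same face 215 mm from the hinge, 85 mm above the bench.
- controller: Fixed grey controller box 100 x 100 x 60 mm high; origin at the centre of its underside. A black display on top; the start button stands on top 18 mm from the centre toward its own -x.
- start (a joint): Travel of the start button, m: 0 = up, 0.006 = fully down; pressed straight down; springs back, fully down takes about 5 N.
- start_top (a point): Centre of the top of the green round start button (30 mm diameter), the point to press; z up.
- bottle: Small amber glass bottle, 36 mm diameter, 58 mm high, standing loose on the drawer's floor behind the drawer front; origin at the centre of its base. Tips if the drawer is slammed.
- dish: Loose terracotta dish of beads, 110 mm diameter, 30 mm high; origin at the centre of its underside. Swaps places with the controller. Bystander.
- paperweight: Loose blue glass paperweight, 60 mm diameter, 45 mm high; origin at the centre of its underside. Bystander.
- rod_pot: Loose white pot of coloured glass rods, pot 76 mm diameter, 90 mm high, rods up to 210 mm above the bench and within 45 mm of its centre; origin at the centre of its underside. Bystander.
Not all that is in view belongs to the job. Of the things that look like the bottle, the smaller one is meant.

How it is judged:
On the way, in this order (a step that is already met when the one before it is completed fails the run):
1. the drawer is pushed fully home (within 6 mm) (value of joint drawer below 0.006 m), for 0.2 s.
2. then the door is fully shut (within 0.05 rad) (value of joint door below 0.05 rad and value of joint drawer below 0.006 m), for 0.2 s.
3. then the start button is pressed down (4.5 of its 6 mm) (value of joint start above 0.0045 m), for 0.05 s.
At the end, for the whole second after the job is handed in: Drawer within 6 mm of fully home, door within 0.05 rad of shut, start button let up again (within 1.5 mm), the bottle at rest, upright (within 0.2 rad) inside the kiln (all of step 2 and value of joint start below 0.0015 m and angle between bottle's own z axis and vertical below 0.2 rad and x of bottle in the frame of kiln above -0.1 m and linear speed of bottle below 0.02 m/s); the robot touches nothing.
It fails at once if the bottle is tipped (0.5 rad) or lifted (20 mm) (angle between bottle's own z axis and vertical above 0.5 rad or height (world z) of bottle above 0.072 m).
It fails at once if the robot touches the bottle (contact force between any of the arm, the fingers and bottle above 0.5 N).
It fails at once if the door is brought round (below 1.0 rad) while the drawer is still out (over 30 mm) (value of joint door below 1 rad and value of joint drawer above 0.03 m).
It fails at once if the start button is pressed (3 mm) before the kiln is shut (value of joint start above 0.003 m and (value of joint door above 0.08 rad or value of joint drawer above 0.012 m)).
It fails at once if the dish, paperweight or rod pot is moved (20 mm) (distance of any of dish, paperweight, rod_pot from where it was at the start of the episode above 0.02 m).
It also fails if it takes over 64 s, if anything falls off the work surface, if the arm or the gripper's body presses on something with over 40 N, if the wrist force passes 120 N, or if a joint passes its speed limit or range.

## Working session

There is one attempt and no reset: what is moved stays moved. The work goes in short steps, Python scripts to look and compute and a tool call to move; the robot and the scene stay as the last step left them, time stands still between calls to the robot, and variables do not carry over. Pictures are saved under pics/ and viewed, at most 10 in all, crops included, and the job is handed in when it is done.

Besides the shell and the picture viewer there is one more tool, called after "Request:" in YAML: its name, and indented under it one key for each argument. apply_moves: Moves the arm, as the interface text tells. Its arguments: {"type":"object","properties":{"steps":{"type":"array"}},"required":["steps"]}

```bash
mkdir -p pics; ls
cat > h.py <<'E'
import numpy as np, cv2
from workcell import bot, camera, get_calibration
def cal(n):
    c=get_calibration(n); f=200/np.tan(np.radians(c["fov_y"])/2)
    return f,c["cx"],c["cy"],cv2.Rodrigues(np.array(c["rvec"],float))[0],np.array(c["tvec"],float)
def cloud(n,d):
    f,cx,cy,R,t=cal(n); v,u=np.mgrid[0:400,0:640]
    P=np.stack([(u-cx)*d/f,(v-cy)*d/f,d],-1); return (P-t)@R
E
python3 - <<'E'
from h import *
for n in("side","top"):
    p,d=camera(n); np.savez(n+".npz",p=p,d=d)
    cv2.imwrite(f"pics/{n}0.png",p[...,::-1]); print(n,get_calibration(n))
o=bot.get_obs(); print(o)
E
```

```text
pics
side {'fov_y': 57.215469503742284, 'cx': 322.8945151873728, 'cy': 201.83591526320998, 'rvec': array([ 2.25879811, -0.90829316,  0.34499156]), 'tvec': array([-0.4572772 ,  0.39075509,  0.75885796])}
top {'fov_y': 43.855623685747176, 'cx': 319.9199514419704, 'cy': 195.86150383043585, 'rvec': array([ 2.16606467, -2.13370029,  0.1331609 ]), 'tvec': array([0.00613558, 0.63208341, 1.06972565])}
{'clock': 0.1, 'joint_pos': array([1.17301102e+00, 2.41327312e-01, 3.85207621e-03, 1.33520857e+00,
       1.21718573e-05, 1.57078249e+00]), 'joint_vel': array([ 4.31688194e-04, -9.70262349e-04,  2.80769415e-03,  4.20670756e-04,
        2.77759589e-04, -4.13761246e-05]), 'tau': array([ 3.29331197e-04, -3.73137152e+01,  2.53010684e+01,  1.08595143e-02,
        6.23206745e-06, -7.28358600e-06]), 'eef_pos': array([0.19347621, 0.46046375, 0.24750449]), 'tool_rot': array([ 1.97577072e-01,  9.80286902e-01, -9.23928984e-04, -1.92439741e-04]), 'ft_force': array([-0.19559842,  0.31993863,  0.38497414]), 'ft_torque': array([-0.02932482,  0.03801337, -0.00543377]), 'grasp_force': 0.0, 'grip_width': 0.08531477438724543}
```

View pics/side0.png

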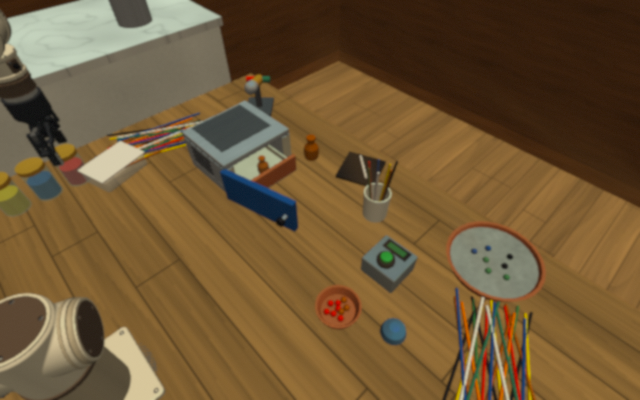

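View pics/top0.png

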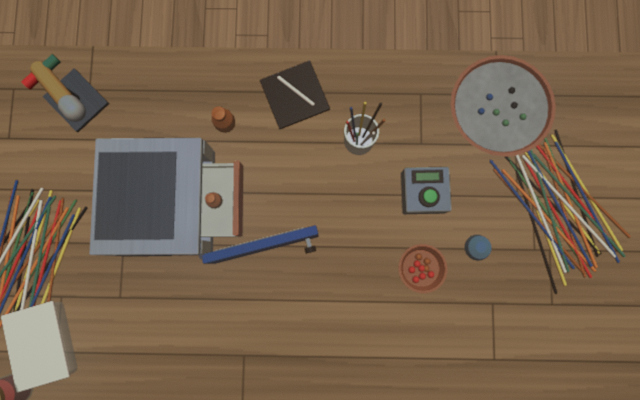

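The side view shows the door open towards the robot and the drawer out with the small bottle at about (263,163). In the top view the kiln is at (92-202,138-255), the drawer front at (237,200), the door from (205,258) to (317,231), the controller at (427,190), its button at (430,196), the dish at (422,268) and the rod pot at (362,133).

Run:
```python
from h import *
z=np.load("top.npz"); d=z["d"]; p=z["p"].astype(int); P=cloud("top",d)
hsv=cv2.cvtColor(z["p"],cv2.COLOR_RGB2HSV)
def rep(n,u,v): print(n,P[v,u].round(3))
for n,u,v in [("bench",330,300),("kilntop",130,190),("button",430,196),("ctl",410,190),("drawerfl",225,185),("bottle",213,199),("pot",362,135),("dish",422,268),("pw",479,247)]: rep(n,u,v)
m=np.zeros(d.shape,bool); m[130:262,85:215]=1
k=m&(abs(P[...,2]-.147)<.006)
r=cv2.minAreaRect((P[k][:,:2]*1000).astype(np.float32)); print("kiln",r, cv2.boxPoints(r).round())
m[:]=0; m[220:270,198:322]=1
k=m&(abs(P[...,2]-.138)<.008)&(p[...,2]>p[...,0]+30)
r=cv2.minAreaRect((P[k][:,:2]*1000).astype(np.float32)); print("door",r,cv2.boxPoints(r).round())
m[:]=0; m[155:245,230:246]=1
k=m&(abs(P[...,2]-.103)<.006)
r=cv2.minAreaRect((P[k][:,:2]*1000).astype(np.float32)); print("drawer",r,cv2.boxPoints(r).round())
m[:]=0; m[160:220,395:460]=1
k=m&(abs(P[...,2]-.06)<.006)
r=cv2.minAreaRect((P[k][:,:2]*1000).astype(np.float32)); print("ctl",r)
k=m&(p[...,1]>p[...,0]+60); k[:186]=0; print("btn",np.median(P[k],0),k.sum())
```

```text
bench [ 0.401 -0.01   0.005]
kilntop [0.624 0.4   0.148]
button [ 0.63  -0.222  0.081]
ctl [ 0.646 -0.183  0.056]
drawerfl [0.652 0.227 0.054]
bottle [0.613 0.239 0.111]
pot [ 0.778 -0.079  0.021]
dish [ 0.475 -0.215  0.019]
pw [ 0.523 -0.334  0.048]
kiln ((608.4901123046875, 353.93218994140625), (254.9860382080078, 252.37680053710938), 1.453596591949463) [[478. 477.]
 [484. 225.]
 [739. 231.]
 [733. 483.]]
door ((519.4698486328125, 135.21176147460938), (18.039011001586914, 236.84259033203125), 15.259568214416504) [[480. 247.]
 [542.  19.]
 [559.  23.]
 [497. 252.]]
drawer ((619.4983520507812, 193.97354125976562), (157.8986358642578, 12.615717887878418), 1.152535319328308) [[540. 199.]
 [541. 186.]
 [699. 189.]
 [698. 202.]]
ctl ((649.0481567382812, -219.9149169921875), (99.09143829345703, 100.92942810058594), 1.561448335647583)
btn [ 0.6298312  -0.22147265  0.08199531] 95
```

```bash
cat >> h.py <<'E'
from scipy.spatial.transform import Rotation as Ro
def plan(target,yaw,n,grip=0,start=None):
    """n rows from start=(pos,rot) (default measured) to TCP target, tool-x yaw in deg, tool down; returns the end pose"""
    o=bot.get_obs()
    p,R=start or (o["eef_pos"],Ro.from_quat(o["tool_rot"]))
    y=np.radians(yaw); G=Ro.from_matrix(np.array([[np.cos(y),np.sin(y),0],[np.sin(y),-np.cos(y),0],[0,0,-1]]))
    for i in range(n,0,-1):
        s=np.round(R.inv().apply((np.array(target)-p)/i)/.2,3); r=np.round((R.inv()*G).as_rotvec()/i/np.pi,3)
        print([s.tolist(),r.tolist(),grip]); p=p+R.apply(s*.2); R=R*Ro.from_rotvec(r*np.pi)
    print("end",p.round(4)); return p,R
E
python3 -c "
from h import *
s=plan((.62,.13,.25),91.15,16)
plan((.62,.13,.105),91.15,8,start=s)"
```

```text
[[-0.163, -0.044, -0.001], [-0.0, 0.0, 0.023], 0]
[[-0.166, -0.032, -0.001], [-0.0, 0.0, 0.023], 0]
[[-0.167, -0.02, -0.001], [-0.0, 0.0, 0.023], 0]
[[-0.168, -0.007, -0.001], [-0.0, 0.0, 0.023], 0]
[[-0.169, 0.005, -0.001], [-0.0, 0.0, 0.023], 0]
[[-0.168, 0.017, -0.001], [-0.0, 0.0, 0.023], 0]
[[-0.166, 0.029, -0.001], [-0.0, 0.0, 0.023], 0]
[[-0.164, 0.041, -0.0], [-0.0, 0.0, 0.023], 0]
[[-0.16, 0.052, -0.001], [-0.0, 0.0, 0.023], 0]
[[-0.156, 0.064, -0.0], [-0.0, 0.0, 0.023], 0]
[[-0.151, 0.075, -0.001], [-0.0, 0.0, 0.023], 0]
[[-0.145, 0.086, -0.0], [-0.0, 0.0, 0.023], 0]
[[-0.139, 0.096, -0.001], [-0.0, 0.0, 0.023], 0]
[[-0.131, 0.106, -0.0], [-0.0, 0.0, 0.023], 0]
[[-0.123, 0.115, -0.001], [-0.0, 0.0, 0.022], 0]
[[-0.115, 0.122, -0.0], [-0.0, 0.001, 0.023], 0]
end [0.6199 0.1301 0.25  ]
[[-0.0, 0.0, 0.091], [-0.0, -0.0, -0.0], 0]
[[-0.0, 0.0, 0.091], [-0.0, -0.0, -0.0], 0]
[[-0.0, 0.0, 0.09], [-0.0, -0.0, -0.0], 0]
[[-0.0, 0.0, 0.091], [-0.0, -0.0, -0.0], 0]
[[-0.0, 0.0, 0.09], [-0.0, -0.0, -0.0], 0]
[[-0.0, 0.0, 0.091], [-0.0, -0.0, -0.0], 0]
[[-0.001, 0.001, 0.09], [-0.0, -0.0, -0.0], 0]
[[-0.0, 0.0, 0.091], [-0.0, -0.0, -0.0], 0]
end [0.62   0.1301 0.105 ]
```

Request:
apply_moves:
  steps:
    - [[-0.163,-0.044,0],[0,0,0.023],0]
    - [[-0.166,-0.032,0],[0,0,0.023],0]
    - [[-0.167,-0.02,0],[0,0,0.023],0]
    - [[-0.168,-0.007,0],[0,0,0.023],0]
    - [[-0.169,0.005,0],[0,0,0.023],0]
    - [[-0.168,0.017,0],[0,0,0.023],0]
    - [[-0.166,0.029,0],[0,0,0.023],0]
    - [[-0.164,0.041,0],[0,0,0.023],0]

```text
clock: 0.77
eef_pos: [0.4079, 0.2943, 0.2479]
tool_rot: [0.47, 0.882, -0.0, -0.0]
ft_force: [0.1, 1.2, 0.5]
grip_width: 0.0001
grasp_force: 0.0
```

Request:
apply_moves:
  steps:
    - [[-0.16,0.052,0],[0,0,0.023],0]
    - [[-0.156,0.064,0],[0,0,0.023],0]
    - [[-0.151,0.075,0],[0,0,0.023],0]
    - [[-0.145,0.086,0],[0,0,0.023],0]
    - [[-0.139,0.096,0],[0,0,0.023],0]
    - [[-0.131,0.106,0],[0,0,0.023],0]
    - [[-0.123,0.115,0],[0,0,0.022],0]
    - [[-0.115,0.122,0],[0,0,0.023],0]

```text
clock: 1.43
eef_pos: [0.621, 0.1292, 0.2476]
tool_rot: [0.701, 0.713, -0.0, -0.0]
ft_force: [-0.3, 0.6, 1.1]
grip_width: 0.0001
grasp_force: 0.0
```

Now down in front of the drawer.

Request:
apply_moves:
  steps:
    - [[0,0,0.09],[0,0,0],0]
    - [[0,0,0.09],[0,0,0],0]
    - [[0,0,0.09],[0,0,0],0]
    - [[0,0,0.09],[0,0,0],0]
    - [[0,0,0.09],[0,0,0],0]
    - [[0,0,0.09],[0,0,0],0]
    - [[0,0,0.09],[0,0,0],0]
    - [[0,0,0.08],[0,0,0],0]

```text
clock: 2.1
eef_pos: [0.6193, 0.1303, 0.1043]
tool_rot: [0.7, 0.714, -0.001, -0.001]
ft_force: [-0.8, 0.1, -0.8]
grip_width: 0.0
grasp_force: 0.0
```

Run:
```python
from h import *
a=camera("side")[0][90:250,150:350,::-1]; b=camera("top")[0][120:280,80:340,::-1]
cv2.imwrite("pics/c1.png",np.hstack([cv2.resize(x,None,fx=1.7,fy=1.7,interpolation=2) for x in(a,b)]))
print(bot.get_obs()["eef_pos"])
```

```text
[0.61727391 0.12992097 0.10220255]
```

View pics/c1.png

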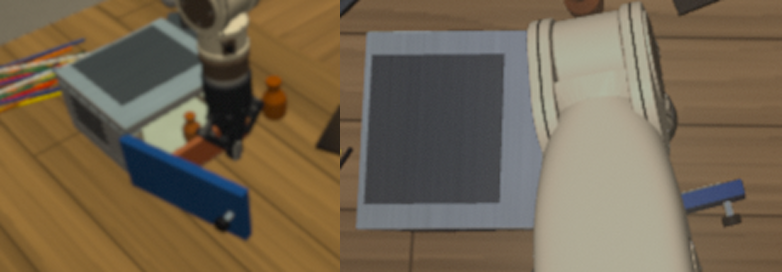

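The gripper stands in front of the terracotta drawer front at crop (205,150), with the bottle at (190,125) upright and clear. I'll push slowly.

Request:
apply_moves:
  steps:
    - [[0.03,0,-0.01],[0,0,0],0]
    - [[0.03,0,-0.01],[0,0,0],0]
    - [[0.03,0,0],[0,0,0],0]
    - [[0.03,0,0],[0,0,0],0]
    - [[0.02,0,0],[0,0,0],0]
    - [[0.015,0,0],[0,0,0],0]
    - [[0.012,0,0],[0,0,0],0]
    - [[0.012,0,0],[0,0,0],0]

```text
clock: 2.87
eef_pos: [0.6193, 0.1667, 0.1104]
tool_rot: [0.7, 0.714, -0.0, 0.0]
ft_force: [-0.4, 0.1, 0.4]
grip_width: -0.0001
grasp_force: 0.0
```

Request:
apply_moves:
  steps:
    - [[0.012,0,0],[0,0,0],0]
    - [[0.012,0,0],[0,0,0],0]
    - [[0.012,0,0],[0,0,0],0]
    - [[0.012,0,0],[0,0,0],0]
    - [[0.012,0,0],[0,0,0],0]
    - [[0.012,0,0],[0,0,0],0]
    - [[0.012,0,0],[0,0,0],0]
    - [[0.012,0,0],[0,0,0],0]

```text
clock: 3.53
eef_pos: [0.619, 0.1853, 0.1102]
tool_rot: [0.7, 0.714, -0.0, 0.0]
ft_force: [-0.2, -3.1, 0.2]
grip_width: 0.0
grasp_force: 1.1
```

Request:
apply_moves:
  steps:
    - [[0.015,0,0],[0,0,0],0]
    - [[0.015,0,0],[0,0,0],0]
    - [[0.015,0,0],[0,0,0],0]
    - [[0.015,0,0],[0,0,0],0]
    - [[0.015,0,0],[0,0,0],0]
    - [[0.015,0,0],[0,0,0],0]
    - [[0.015,0,0],[0,0,0],0]
    - [[0.015,0,0],[0,0,0],0]

```text
clock: 4.2
eef_pos: [0.6185, 0.2098, 0.1102]
tool_rot: [0.7, 0.714, -0.0, -0.0]
ft_force: [0.6, -3.1, 0.6]
grip_width: -0.0001
grasp_force: 1.1
```

Request:
apply_moves:
  steps:
    - [[0.015,0,0],[0,0,0],0]
    - [[0.015,0,0],[0,0,0],0]
    - [[0.015,0,0],[0,0,0],0]
    - [[0.015,0,0],[0,0,0],0]
    - [[0.015,0,0],[0,0,0],0]
    - [[0.012,0,0],[0,0,0],0]
    - [[0.012,0,0],[0,0,0],0]
    - [[0.01,0,0],[0,0,0],0]

```text
clock: 4.87
eef_pos: [0.618, 0.2316, 0.1103]
tool_rot: [0.7, 0.714, -0.0, -0.0]
ft_force: [-0.3, -2.0, -0.9]
grip_width: 0.0003
grasp_force: 1.1
```

Request:
apply_moves:
  steps:
    - [[0.008,0,0],[0,0,0],0]
    - [[0.008,0,0],[0,0,0],0]
    - [[0.008,0,0],[0,0,0],0]
    - [[0.008,0,0],[0,0,0],0]
    - [[0.008,0,0],[0,0,0],0]
    - [[0.008,0,0],[0,0,0],0]
    - [[0.008,0,0],[0,0,0],0]
    - [[0.008,0,0],[0,0,0],0]

```text
clock: 5.53
eef_pos: [0.6177, 0.2443, 0.1103]
tool_rot: [0.7, 0.714, -0.0, -0.0]
ft_force: [-0.7, -1.8, 0.2]
grip_width: -0.0003
grasp_force: 1.1
```

Request:
apply_moves:
  steps:
    - [[0.006,0,0],[0,0,0],0]
    - [[0.006,0,0],[0,0,0],0]
    - [[0.006,0,0],[0,0,0],0]
    - [[0.006,0,0],[0,0,0],0]
    - [[0.006,0,0],[0,0,0],0]
    - [[0.006,0,0],[0,0,0],0]
    - [[0.006,0,0],[0,0,0],0]
    - [[0.006,0,0],[0,0,0],0]

```text
clock: 6.2
eef_pos: [0.6176, 0.2454, 0.1104]
tool_rot: [0.702, 0.713, -0.006, 0.005]
ft_force: [-1.5, -25.8, 6.0]
grip_width: -0.0001
grasp_force: 0.0
```

Hard stop reached at y = 0.245 with 26 N; hold briefly, then back off.

Request:
apply_moves:
  steps:
    - [[-0.015,0,0],[0,0,0],0]
    - [[0,0,0],[0,0,0],0]
    - [[0,0,0],[0,0,0],0]
    - [[-0.03,0,0],[0,0,0],0]
    - [[-0.04,0,0],[0,0,0],0]
    - [[-0.1,0,0],[0,0,0],0]
    - [[-0.15,0,0],[0,0,0],0]
    - [[-0.15,0,0],[0,0,0],0]

```text
clock: 6.87
eef_pos: [0.62, 0.1574, 0.1106]
tool_rot: [0.699, 0.715, 0.001, 0.0]
ft_force: [0.4, -0.3, -0.5]
grip_width: 0.0
grasp_force: 0.0
```

Request:
apply_moves:
  steps:
    - [[-0.08,0,-0.05],[0,0,0],0]
    - [[0,0,-0.1],[0,0,0],0]
    - [[0,0,-0.1],[0,0,0],0]
    - [[0,0,-0.1],[0,0,0],0]
    - [[0,0,-0.1],[0,0,0],0]
    - [[0,0,-0.1],[0,0,0],0]
    - [[0,0,-0.05],[0,0,0],0]
    - [[0,0,0],[0,0,0],0]

```text
clock: 7.53
eef_pos: [0.6217, 0.1417, 0.2344]
tool_rot: [0.7, 0.714, 0.003, 0.002]
ft_force: [-0.1, -0.8, -0.5]
grip_width: -0.0001
grasp_force: 0.0
```

Run:
```python
from h import *
a=camera("side")[0][90:250,150:350,::-1]
cv2.imwrite("pics/c2.png",cv2.resize(a,None,fx=3,fy=3,interpolation=2))
print(bot.get_obs()["eef_pos"])
h=np.array([.4995,.251])
for q in [1.326,1.1,.8,.5,.25,.1,0]:
    a=np.radians(1.15)-q; A=np.array([np.cos(a),np.sin(a)]); N=np.array([np.sin(a),-np.cos(a)])
    print(q,(h+.13*A+.034*N).round(3))
s=plan((.415,.12,.225),91.15,8); plan((.415,.12,.105),91.15,8,start=s)
```

```text
[0.62087914 0.14142235 0.23211683]
1.326 [0.501 0.117]
1.1 [0.531 0.12 ]
0.8 [0.568 0.135]
0.5 [0.599 0.161]
0.25 [0.618 0.188]
0.1 [0.626 0.207]
0 [0.63 0.22]
[[-0.011, -0.129, 0.004], [0.0, -0.0, 0.0], 0]
[[-0.011, -0.129, 0.004], [0.0, -0.0, 0.0], 0]
[[-0.011, -0.129, 0.004], [0.0, -0.0, 0.0], 0]
[[-0.011, -0.129, 0.004], [0.0, -0.0, 0.0], 0]
[[-0.011, -0.129, 0.004], [0.0, -0.0, 0.0], 0]
[[-0.01, -0.129, 0.004], [0.0, -0.0, 0.0], 0]
[[-0.011, -0.129, 0.004], [0.001, -0.0, 0.0], 0]
[[-0.01, -0.128, 0.004], [0.0, -0.0, 0.0], 0]
end [0.4151 0.12   0.225 ]
[[-0.0, -0.0, 0.075], [0.0, -0.0, 0.0], 0]
[[-0.0, -0.0, 0.075], [0.0, -0.0, 0.0], 0]
[[-0.0, -0.0, 0.075], [0.0, -0.0, 0.0], 0]
[[-0.0, -0.0, 0.075], [0.0, -0.0, 0.0], 0]
[[-0.0, -0.0, 0.075], [0.0, -0.0, 0.0], 0]
[[-0.0, -0.0, 0.075], [0.0, -0.0, 0.0], 0]
[[-0.0, -0.0, 0.075], [0.0, -0.0, 0.0], 0]
[[-0.001, -0.001, 0.075], [0.0, -0.0, 0.0], 0]
end [0.415 0.12  0.105]
```

View pics/c2.png

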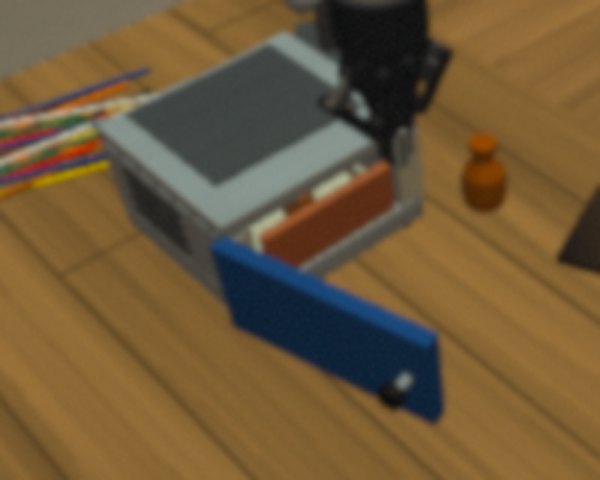

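The crop shows the drawer front at about (262,250)-(393,185) with the bottle upright behind it at (300,205). Whether the drawer is really home is unclear, so I check with depth.

Run:
```python
from h import *
p,d=camera("side"); P=cloud("side",d)
for n,c in [("front",[(245,167),(255,162),(265,157),(275,152)]),("roof edge",[(225,162),(240,155),(255,147),(268,140)]),("pale",[(257,153),(262,151),(238,170)]),("bottle",[(250,158)]),("lip",[(262,175),(275,168),(285,161)]),("side R",[(283,152),(286,145)])]:
    print(n,*[P[v,u].round(3) for u,v in c])
f=(p[...,0].astype(int)>p[...,2]+50)&(P[...,0]>.52)&(P[...,0]<.72)&(P[...,1]>.15)&(P[...,1]<.29)&(P[...,2]<.12)&(d>0)
f[:140]=0
Q=P[f]; print(len(Q),np.percentile(Q,[5,25,50,75,95],axis=0).round(3))
for x in(.56,.6,.64,.68):
    s=Q[abs(Q[:,0]-x)<.01]; print(x,len(s),np.percentile(s[:,1],[5,25,50,90]).round(3) if len(s) else "")
cv2.imwrite("pics/c3.png",cv2.resize(p[130:200,210:300,::-1],None,fx=8,fy=8,interpolation=2))
z=np.load("side.npz"); P0=cloud("side",z["d"])
# kiln extents from initial top view, high points only
zt=np.load("top.npz"); T=cloud("top",zt["d"])
for v in(150,170,190,210,230,245):
    r=T[v,85:215]; k=r[r[:,2]>.143]; print(v,k[:,1].min().round(3),k[:,1].max().round(3))
```

```text
front [0.563 0.255 0.1  ] [0.6   0.257 0.095] [0.638 0.259 0.091] [0.677 0.261 0.086]
roof edge [0.51  0.261 0.148] [0.557 0.258 0.147] [0.611 0.261 0.143] [0.659 0.262 0.142]
pale [0.656 0.333 0.05 ] [0.673 0.327 0.053] [0.54  0.256 0.102]
bottle [0.61  0.3   0.078]
lip [0.617 0.26  0.028] [0.669 0.261 0.024] [0.713 0.262 0.026]
side R [0.707 0.26  0.069] [0.723 0.262 0.087]
1530 [[ 0.562  0.162 -0.001]
 [ 0.618  0.207  0.001]
 [ 0.65   0.256  0.003]
 [ 0.68   0.259  0.083]
 [ 0.71   0.265  0.106]]
0.56 79 [0.255 0.256 0.257 0.261]
0.6 104 [0.255 0.257 0.258 0.263]
0.64 251 [0.161 0.196 0.239 0.261]
0.68 248 [0.159 0.196 0.242 0.262]
150 0.006 0.479
170 0.261 0.477
190 0.006 0.479
210 0.006 0.476
230 0.006 0.476
245 0.261 0.477
```

View pics/c3.png

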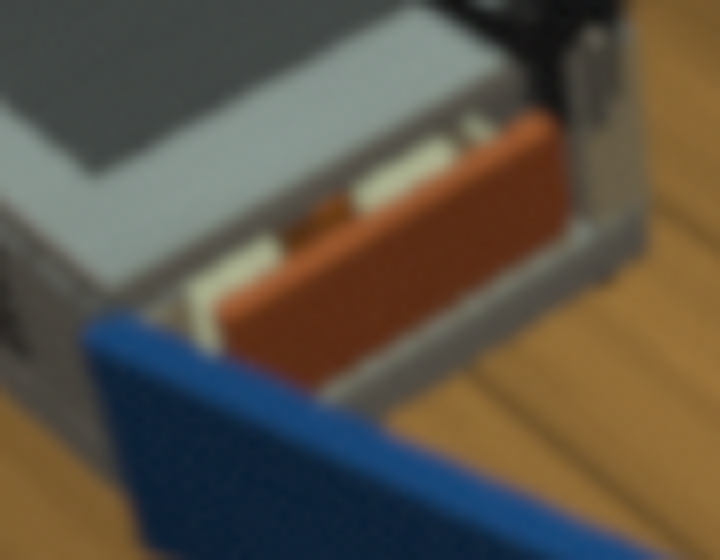

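The enlarged crop shows the drawer front flush with the kiln front (y about 0.258 against 0.260), with the bottle upright behind it. The drawer is home, so the tool goes over the door to its outer side.

Request:
apply_moves:
  steps:
    - [[-0.011,-0.129,0],[0,0,0],0]
    - [[-0.011,-0.129,0],[0,0,0],0]
    - [[-0.011,-0.129,0],[0,0,0],0]
    - [[-0.011,-0.129,0],[0,0,0],0]
    - [[-0.011,-0.129,0],[0,0,0],0]
    - [[-0.011,-0.129,0],[0,0,0],0]
    - [[-0.011,-0.129,0],[0,0,0],0]
    - [[-0.011,-0.129,0],[0,0,0],0]

```text
clock: 8.3
eef_pos: [0.4115, 0.1187, 0.2284]
tool_rot: [0.7, 0.714, -0.001, -0.001]
ft_force: [0.8, 0.9, -0.0]
grip_width: -0.0001
grasp_force: 0.0
```

Request:
apply_moves:
  steps:
    - [[0,0,0.075],[0,0,0],0]
    - [[0,0,0.075],[0,0,0],0]
    - [[0,0,0.075],[0,0,0],0]
    - [[0,0,0.075],[0,0,0],0]
    - [[0,0,0.075],[0,0,0],0]
    - [[0,0,0.075],[0,0,0],0]
    - [[0,0,0.075],[0,0,0],0]
    - [[0,0,0.075],[0,0,0],0]

```text
clock: 8.97
eef_pos: [0.4124, 0.1188, 0.1081]
tool_rot: [0.7, 0.714, -0.001, -0.001]
ft_force: [0.1, -0.5, -0.5]
grip_width: 0.0
grasp_force: 0.0
```

Run:
```python
from h import *
h=np.array([.4995,.252]); s=None
for q,n in [(1.326,8),(1.1,4),(.9,4),(.7,4),(.5,4),(.3,4),(.12,4)]:
    a=np.radians(1.15)-q; A=np.array([np.cos(a),np.sin(a)]); N=np.array([np.sin(a),-np.cos(a)])
    s=plan((*(h+.13*A+.034*N),.108),91.15,n,start=s)
```

```text
[[-0.002, 0.055, -0.0], [-0.0, 0.0, 0.0], 0]
[[-0.002, 0.055, -0.0], [-0.0, 0.0, 0.0], 0]
[[-0.002, 0.055, -0.0], [-0.0, 0.0, 0.0], 0]
[[-0.002, 0.055, -0.0], [-0.0, 0.0, 0.0], 0]
[[-0.002, 0.055, -0.0], [-0.0, 0.0, 0.0], 0]
[[-0.002, 0.055, -0.0], [-0.0, 0.0, 0.0], 0]
[[-0.001, 0.056, -0.0], [-0.0, 0.0, 0.0], 0]
[[-0.002, 0.055, -0.001], [-0.001, 0.0, 0.0], 0]
end [0.5007 0.1176 0.1081]
[[0.004, 0.038, 0.0], [0.0, 0.0, 0.0], 0]
[[0.004, 0.038, 0.0], [0.0, 0.0, 0.0], 0]
[[0.004, 0.037, 0.0], [0.0, 0.0, 0.0], 0]
[[0.004, 0.038, 0.0], [0.0, 0.0, 0.0], 0]
end [0.5308 0.1214 0.1081]
[[0.01, 0.032, 0.0], [0.0, 0.0, 0.0], 0]
[[0.01, 0.032, 0.0], [0.0, 0.0, 0.0], 0]
[[0.011, 0.032, 0.0], [0.0, 0.0, 0.0], 0]
[[0.01, 0.032, 0.0], [0.0, 0.0, 0.0], 0]
end [0.5562 0.1301 0.1081]
[[0.017, 0.029, 0.0], [0.0, 0.0, 0.0], 0]
[[0.016, 0.029, 0.0], [0.0, 0.0, 0.0], 0]
[[0.017, 0.029, 0.0], [0.0, 0.0, 0.0], 0]
[[0.016, 0.029, 0.0], [0.0, 0.0, 0.0], 0]
end [0.5792 0.1438 0.1081]
[[0.022, 0.025, 0.0], [0.0, 0.0, 0.0], 0]
[[0.022, 0.026, 0.0], [0.0, 0.0, 0.0], 0]
[[0.022, 0.025, 0.0], [0.0, 0.0, 0.0], 0]
[[0.022, 0.026, 0.0], [0.0, 0.0, 0.0], 0]
end [0.5992 0.1618 0.1081]
[[0.027, 0.02, 0.0], [0.0, 0.0, 0.0], 0]
[[0.027, 0.02, 0.0], [0.0, 0.0, 0.0], 0]
[[0.026, 0.021, 0.0], [0.0, 0.0, 0.0], 0]
[[0.027, 0.02, 0.0], [0.0, 0.0, 0.0], 0]
end [0.615  0.1835 0.1081]
[[0.027, 0.014, 0.0], [0.0, 0.0, 0.0], 0]
[[0.027, 0.014, 0.0], [0.0, 0.0, 0.0], 0]
[[0.027, 0.013, 0.0], [0.0, 0.0, 0.0], 0]
[[0.026, 0.014, 0.0], [0.0, 0.0, 0.0], 0]
end [0.6255 0.2051 0.1081]
```

Request:
apply_moves:
  steps:
    - [[-0.002,0.055,0],[0,0,0],0]
    - [[-0.002,0.055,0],[0,0,0],0]
    - [[-0.002,0.055,0],[0,0,0],0]
    - [[-0.002,0.055,0],[0,0,0],0]
    - [[-0.002,0.055,0],[0,0,0],0]
    - [[-0.002,0.055,0],[0,0,0],0]
    - [[-0.002,0.055,0],[0,0,0],0]
    - [[-0.002,0.055,0],[0,0,0],0]

```text
clock: 9.63
eef_pos: [0.5003, 0.1174, 0.1083]
tool_rot: [0.7, 0.714, -0.002, -0.002]
ft_force: [-2.2, -0.1, 1.5]
grip_width: -0.0001
grasp_force: 0.0
```

Request:
apply_moves:
  steps:
    - [[0.004,0.038,0],[0,0,0],0]
    - [[0.004,0.038,0],[0,0,0],0]
    - [[0.004,0.038,0],[0,0,0],0]
    - [[0.004,0.038,0],[0,0,0],0]
    - [[0.01,0.032,0],[0,0,0],0]
    - [[0.01,0.032,0],[0,0,0],0]
    - [[0.01,0.032,0],[0,0,0],0]
    - [[0.01,0.032,0],[0,0,0],0]

```text
clock: 10.3
eef_pos: [0.5583, 0.1302, 0.1104]
tool_rot: [0.7, 0.714, 0.0, 0.0]
ft_force: [-0.9, 0.0, 0.1]
grip_width: -0.0003
grasp_force: 0.0
```

Request:
apply_moves:
  steps:
    - [[0.017,0.029,0],[0,0,0],0]
    - [[0.017,0.029,0],[0,0,0],0]
    - [[0.017,0.029,0],[0,0,0],0]
    - [[0.017,0.029,0],[0,0,0],0]
    - [[0.022,0.025,0],[0,0,0],0]
    - [[0.022,0.025,0],[0,0,0],0]
    - [[0.022,0.025,0],[0,0,0],0]
    - [[0.022,0.025,0],[0,0,0],0]

```text
clock: 10.97
eef_pos: [0.6007, 0.1625, 0.1102]
tool_rot: [0.7, 0.714, -0.0, -0.0]
ft_force: [-0.8, -1.5, -0.0]
grip_width: 0.0002
grasp_force: 0.0
```

Request:
apply_moves:
  steps:
    - [[0.027,0.02,0],[0,0,0],0]
    - [[0.027,0.02,0],[0,0,0],0]
    - [[0.027,0.02,0],[0,0,0],0]
    - [[0.027,0.02,0],[0,0,0],0]
    - [[0.02,0.01,0],[0,0,0],0]
    - [[0.02,0.01,0],[0,0,0],0]
    - [[0.02,0.01,0],[0,0,0],0]
    - [[0.02,0.01,0],[0,0,0],0]

```text
clock: 11.63
eef_pos: [0.6236, 0.2003, 0.1103]
tool_rot: [0.7, 0.714, -0.0, -0.0]
ft_force: [0.2, -0.3, 0.5]
grip_width: 0.0
grasp_force: 0.0
```

Request:
apply_moves:
  steps:
    - [[0.015,0.003,0],[0,0,0],0]
    - [[0.015,0.003,0],[0,0,0],0]
    - [[0.015,0.003,0],[0,0,0],0]
    - [[0.015,0.003,0],[0,0,0],0]
    - [[0.01,0,0],[0,0,0],0]
    - [[0.01,0,0],[0,0,0],0]
    - [[0.01,0,0],[0,0,0],0]
    - [[0.01,0,0],[0,0,0],0]

```text
clock: 12.3
eef_pos: [0.6255, 0.2202, 0.1104]
tool_rot: [0.7, 0.714, 0.0, 0.0]
ft_force: [1.1, -1.5, 0.3]
grip_width: 0.0005
grasp_force: 0.0
```

Request:
apply_moves:
  steps:
    - [[0.008,0,0],[0,0,0],0]
    - [[0.008,0,0],[0,0,0],0]
    - [[0.008,0,0],[0,0,0],0]
    - [[0.008,0,0],[0,0,0],0]
    - [[0.008,0,0],[0,0,0],0]
    - [[0.008,0,0],[0,0,0],0]
    - [[0,0,0],[0,0,0],0]
    - [[0,0,0],[0,0,0],0]

```text
clock: 12.97
eef_pos: [0.6254, 0.2227, 0.1104]
tool_rot: [0.702, 0.712, -0.004, 0.004]
ft_force: [-0.1, -18.4, 4.7]
grip_width: 0.0003
grasp_force: 0.0
```

Hard stop with 18 N at the expected place. Back off and rise.

Request:
apply_moves:
  steps:
    - [[-0.02,0,0],[0,0,0],0]
    - [[-0.04,0,0],[0,0,0],0]
    - [[-0.1,0,0],[0,0,0],0]
    - [[-0.15,0,0],[0,0,0],0]
    - [[-0.15,0,-0.1],[0,0,0],0]
    - [[-0.15,0,-0.15],[0,0,0],0]
    - [[-0.15,0,-0.15],[0,0,0],0]
    - [[-0.15,0,-0.1],[0,0,0],0]

```text
clock: 13.63
eef_pos: [0.6296, 0.0482, 0.2122]
tool_rot: [0.7, 0.715, 0.002, 0.001]
ft_force: [1.0, -0.5, 1.0]
grip_width: 0.0001
grasp_force: 0.0
```

Run:
```python
from h import *
p,d=camera("side"); P=cloud("side",d)
c=p.astype(int); k=(c[...,2]>c[...,0]+40)&(d>0)&(P[...,0]>.45)&(P[...,0]<.78)&(P[...,1]>.1)&(P[...,1]<.3)&(P[...,2]>.04)&(P[...,2]<.13)
Q=P[k]; print(len(Q)); print("door slope deg",np.degrees(np.arctan(np.polyfit(Q[:,0],Q[:,1],1)[0])),np.polyval(np.polyfit(Q[:,0],Q[:,1],1),.63))
k=(c[...,1]>c[...,0]+50)&(d>0)&(abs(P[...,0]-.63)<.03)&(abs(P[...,1]+.2215)<.03); print("btn side",np.median(P[k],0),k.sum())
cv2.imwrite("pics/c4.png",cv2.resize(p[90:300,150:450,::-1],None,fx=2.5,fy=2.5,interpolation=2))
s=plan((.63,-.2215,.2),91.15,10); plan((.63,-.2215,.115),91.15,6,start=s)
```

```text
1199
door slope deg 1.264248636268619 0.23789949978689404
btn side [ 0.62924635 -0.22366751  0.0823024 ] 96
[[-0.132, -0.003, 0.009], [0.0, 0.0, -0.0], 0]
[[-0.132, -0.003, 0.009], [0.0, 0.0, -0.0], 0]
[[-0.132, -0.003, 0.009], [0.0, 0.0, -0.0], 0]
[[-0.132, -0.003, 0.008], [0.0, 0.0, -0.0], 0]
[[-0.132, -0.003, 0.009], [0.001, 0.0, -0.0], 0]
[[-0.132, -0.003, 0.008], [0.0, 0.0, -0.0], 0]
[[-0.131, -0.003, 0.009], [0.001, 0.0, -0.0], 0]
[[-0.132, -0.002, 0.008], [0.0, 0.0, -0.001], 0]
[[-0.131, -0.003, 0.009], [0.001, 0.0, -0.0], 0]
[[-0.132, -0.003, 0.008], [0.0, 0.001, -0.001], 0]
end [ 0.63   -0.2215  0.2001]
[[-0.0, -0.0, 0.071], [0.0, -0.0, 0.0], 0]
[[-0.0, -0.0, 0.071], [0.0, -0.0, 0.0], 0]
[[-0.0, -0.0, 0.071], [0.0, -0.0, 0.0], 0]
[[-0.0, -0.0, 0.071], [0.0, -0.0, 0.0], 0]
[[-0.0, -0.0, 0.071], [0.0, -0.0, 0.0], 0]
[[-0.0, -0.0, 0.07], [0.0, -0.0, 0.0], 0]
end [ 0.6301 -0.2215  0.1151]
```

View pics/c4.png

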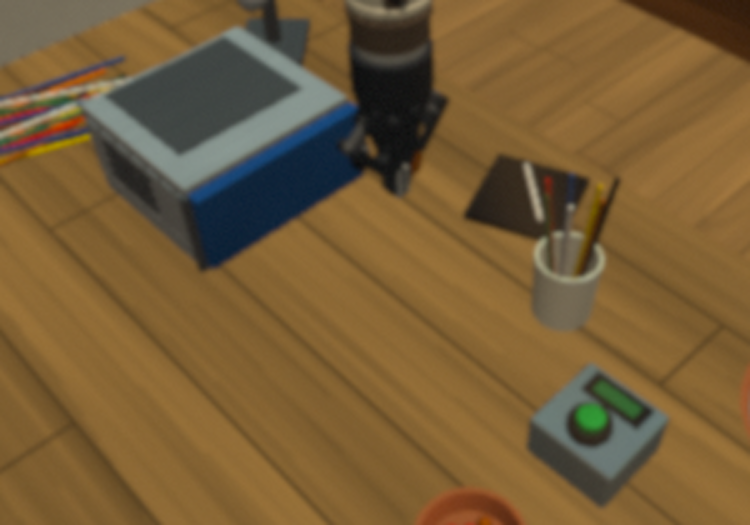

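The side view shows the blue door flat on the kiln front at crop (280,180). Its slope is 1.26°, matching the kiln yaw, so it is shut. The green button is at crop (590,415), and its top is at about (0.630, -0.222, 0.082).

Request:
apply_moves:
  steps:
    - [[-0.165,-0.003,0.008],[0,0,0],0]
    - [[-0.165,-0.003,0.008],[0,0,0],0]
    - [[-0.165,-0.003,0.008],[0,0,0],0]
    - [[-0.165,-0.003,0.008],[0,0,0],0]
    - [[-0.165,-0.003,0.008],[0,0,0],0]
    - [[-0.165,-0.003,0.008],[0,0,0],0]
    - [[-0.165,-0.003,0.008],[0,0,0],0]
    - [[-0.165,-0.003,0.008],[0,0,0],0]

```text
clock: 14.35
eef_pos: [0.6294, -0.2161, 0.1962]
tool_rot: [0.7, 0.714, 0.0, -0.0]
ft_force: [1.0, 0.4, 0.2]
grip_width: 0.0003
grasp_force: 0.0
```

Request:
apply_moves:
  steps:
    - [[0,0,0.07],[0,0,0],0]
    - [[0,0,0.07],[0,0,0],0]
    - [[0,0,0.07],[0,0,0],0]
    - [[0,0,0.07],[0,0,0],0]
    - [[0,0,0.07],[0,0,0],0]
    - [[0,0,0.05],[0,0,0],0]
    - [[0,0,0.02],[0,0,0],0]
    - [[0,0,0],[0,0,0],0]

```text
clock: 15.02
eef_pos: [0.6288, -0.2146, 0.111]
tool_rot: [0.7, 0.714, -0.0, -0.001]
ft_force: [-0.3, 0.9, 0.3]
grip_width: 0.0003
grasp_force: 0.0
```

Request:
apply_moves:
  steps:
    - [[-0.02,0,0],[0,0,0],0]
    - [[-0.018,0,0],[0,0,0],0]
    - [[0,0,0.01],[0,0,0],0]
    - [[0,0,0.01],[0,0,0],0]
    - [[0,0,0.01],[0,0,0],0]
    - [[0,0,0.01],[0,0,0],0]
    - [[0,0,0.01],[0,0,0],0]
    - [[0,0,0.01],[0,0,0],0]

```text
clock: 15.68
eef_pos: [0.6295, -0.2227, 0.1001]
tool_rot: [0.7, 0.714, -0.0, -0.0]
ft_force: [-0.8, -0.9, -0.2]
grip_width: 0.0001
grasp_force: 0.0
```

Request:
apply_moves:
  steps:
    - [[0,0,0.007],[0,0,0],0]
    - [[0,0,0.007],[0,0,0],0]
    - [[0,0,0.007],[0,0,0],0]
    - [[0,0,0.007],[0,0,0],0]
    - [[0,0,0.007],[0,0,0],0]
    - [[0,0,0.005],[0,0,0],0]
    - [[0,0,0],[0,0,0],0]
    - [[0,0,0],[0,0,0],0]

```text
clock: 16.35
eef_pos: [0.6295, -0.2227, 0.0931]
tool_rot: [0.7, 0.714, 0.0, 0.0]
ft_force: [-3.5, 1.0, 5.0]
grip_width: 0.0002
grasp_force: 2.8
```

Request:
apply_moves:
  steps:
    - [[0,0,0.006],[0,0,0],0]
    - [[0,0,0.006],[0,0,0],0]
    - [[0,0,0.005],[0,0,0],0]
    - [[0,0,0],[0,0,0],0]
    - [[0,0,0],[0,0,0],0]
    - [[0,0,0],[0,0,0],0]
    - [[0,0,0],[0,0,0],0]
    - [[0,0,0],[0,0,0],0]

```text
clock: 17.02
eef_pos: [0.6296, -0.2228, 0.0929]
tool_rot: [0.7, 0.714, 0.001, 0.001]
ft_force: [-7.6, 2.7, 18.2]
grip_width: 0.0002
grasp_force: 9.0
```

The button has bottomed out: 18 N with no further travel. Release and rise.

Request:
apply_moves:
  steps:
    - [[0,0,-0.03],[0,0,0],0]
    - [[0,0,-0.05],[0,0,0],0]
    - [[0,0,-0.1],[0,0,0],0]
    - [[0,0,-0.15],[0,0,0],0]
    - [[0,0,-0.15],[0,0,0],0]
    - [[0,0,-0.1],[0,0,0],0]
    - [[0,0,0],[0,0,0],0]
    - [[0,0,0],[0,0,0],0]

```text
clock: 17.68
eef_pos: [0.6307, -0.2233, 0.2067]
tool_rot: [0.7, 0.714, 0.001, 0.002]
ft_force: [-0.6, -0.1, -0.4]
grip_width: -0.0001
grasp_force: 0.0
```

Run:
```python
from h import *
p,d=camera("side"); P=cloud("side",d)
c=p.astype(int); k=(c[...,2]>c[...,0]+40)&(d>0)&(P[...,0]>.45)&(P[...,0]<.78)&(P[...,1]>.1)&(P[...,1]<.3)&(P[...,2]>.04)&(P[...,2]<.13)
Q=P[k]; f=np.polyfit(Q[:,0],Q[:,1],1); print("door deg",np.degrees(np.arctan(f[0])),np.polyval(f,.63))
k=(c[...,1]>c[...,0]+50)&(d>0)&(abs(P[...,0]-.63)<.03)&(abs(P[...,1]+.2215)<.03); print("btn",np.median(P[k],0),k.sum())
print(bot.get_obs()["ft_force"],bot.get_obs()["eef_pos"],bot.job_done())
```

```text
door deg 1.2277906974113346 0.2378879544454615
btn [ 0.62980679 -0.22370062  0.0820944 ] 100
the job is handed in; nothing more can be done
[ 0.20290321  0.56666418 -0.4239912 ] [ 0.62976214 -0.22295707  0.20474634] None
```

I pushed the drawer home and shut the door, each to its hard stop, then pressed the start button fully down and let it spring back. The job was handed in at about 18 s; no verdict came back, and the bottle, last seen upright with the drawer home, could not be checked once the door was shut.

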